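# Unfold the crank and clamp the flask neck

## Task

Unfold the crank handle of the sherd holder until it stands fully upright at its stop, and only then turn the crank anticlockwise (seen from above) until the cork pad has pushed the flask neck against the far stop and holds it firmly but gently: the old clay cracks if squeezed hard. Work only by the crank, do not touch the jaw or the flask neck, leave the other things on the mat where they lie, and let go with the handle still up and the neck clamped upright.

Things in the scene. Friction and masses are not known exactly. Their poses are not given: they have to be found in the camera images.
- crank_axis (a point): Point on the vertical crank axis of the bench sherd holder, just inside the top face of the crank arm (28 mm above the top of the grey gear housing, 90 x 90 mm, about 75 mm high). The holder is a 115 x 340 mm aluminium bed lying on a green cutting mat 3 mm thick. Axes of this point are those of the bed: z up, +y along the bed from the housing to the jaw, the flask neck and the far stop.
- hinge (a point): Centre of the hinge pin at the outer end of the flat steel crank arm (16 mm wide, 8 mm thick), 60 mm from the crank axis and 12 mm above point crank_axis. Axes turn with the crank: +x outward along the arm, y along the hinge pin, z up. The handle turns about this point, its centre line passes through it.
- handle_end (a point): Free end of the folding handle, on its centre line, 90 mm from the hinge. A black round sleeve, 19 mm thick, covers the last 70 mm and spins freely about the handle. Folded, the handle lies with its centre line 10 mm above the arm's top face and points back over the crank axis, with its end 30 mm beyond it; below the handle, arm and shaft are at most 16 mm wide, and there is nothing wider until 32 mm below the folded handle's centre line.
- handle (a joint): Angle of the handle about its hinge: 0 folded flat over the arm (starts at 0 to 0.25), 1.57 upright, hard stop at 1.6. Stiff friction hinge: takes about 3 to 4 N near the free end and stays where it is left.
- crank (a joint): Angle of the crank, rad: 0 at the start, growing anticlockwise seen from above. Each rad advances the jaw by 25 mm; it holds where it is left because turning it takes a steady 0.35 N m, about 6 N at the upright handle. Every 10 N on the pad adds about 4.2 N at the handle. It will take between 1.1 and 2.7 rad to clamp the neck, depending on where the far stop was bolted; the mechanism ends at 2.9.
- jaw: Sliding dark steel carriage, 105 x 24 x 46 mm, with a cork faced pad (100 x 40 mm) sprung in front of it, spring 4 N per mm, 9 mm of travel. Origin at the bottom centre of the carriage; +y is the clamping direction, pad face 33 mm ahead of the origin.
- neck_center (a point): Loose terracotta flask neck standing on its broken shoulder between pad and far stop: 94 mm high, shoulder 72 mm in diameter, neck about 35 mm, 0.17 to 0.35 kg. This point is at its centre, half-way up; z is its own upright axis. It starts 8 to 22 mm from the pad and slides freely on the bed until it meets the far stop, whose place is not measured (6 to 50 mm beyond the shoulder). Well held at 6 to 20 N from the pad, cracks above 25 N.
- neck: The same flask neck, origin at the centre of its underside.
- brush: Bystander: flat brush, 200 mm long, lying on the mat on the robot's side of the holder; origin under its middle.
- magnifier: Bystander: round magnifier, 80 mm lens and 100 mm handle, lying beyond the holder; origin under the lens.
- sherd: Bystander: flat terracotta sherd, about 90 x 60 x 8 mm, lying beyond the holder; origin under its middle.
Mind the look-alikes: they are no part of the job. What is shaped like the neck but yellow is not meant.

How it is judged:
By the outcome, as a careful person would: the job done as asked, in the order asked, and still so for the second after the job is handed in, with the robot touching nothing.
It also fails if it takes over 70 s, if anything falls off the work surface, if the arm or the gripper's body presses on something with over 40 N, if the wrist force passes 120 N, or if a joint passes its speed limit or range.

## Robot

A 7-joint arm with a two-finger parallel gripper is mounted at the origin on the work surface. World frame = base frame: x ahead of the robot, y to its left, z up, the work surface at z = 0. Lengths are in m, angles in rad, forces in N, time in s.
With the tool pointing down it reaches from about 0.425 to 0.975 m from the base axis. Payload 16.7 kg.
Tool frame: the origin (TCP) lies at the very end of the fingers, on their centre line; the grasp point (between the pads) lies 19 mm behind it; z points along the fingers, y is the direction in which the jaws open and shut (so a half turn about z gives the same grasp; the last joint's range is limited). The gripper opens to 85 mm and grips with 20 to 120 N. Pads are 22 mm wide; open, the fingers measure 114 mm over their backs; the gripper's body (76 mm by 85 mm) begins 54 mm behind the grasp point. The pads swing forward as they close: fully open they stand 13 mm farther back than shut.
Start: joints at [-1.409, 0.426, 0.074, 1.606, -0.034, 1.111, -0.067], TCP at [0.206, 0.643, 0.231] pointing down, gripper open.
Joint ranges: [-2.85, 2.85], [-0.5, 2.14], [-1.23, 1.37], [0.21, 2.46], [-1.02, 4.16], [0.16, 2.05], [-2.73, 2.73]. Speed limits (rad/s): [1.89, 1.89, 2.39, 2.39, 3.01, 3.01, 3.01].

## Interface

Orientations are given as a unit quaternion [x, y, z, w].
In Python, from station import env gives the robot as it stands.
- The arm moves only by the tool jog_arm, never from a script. Its argument "series" is a list of rows, each a list of 7 numbers: the opening in per cent of the stroke, from 0 (shut) to 100 (fully open), then the shift along the world's x, y, z in mm, then the turn, a rotation vector about the world's x, y, z in degrees. In form: [[grip, tx, ty, tz, rx, ry, rz], ...]. A call has 1 to 12 rows; each row is the pose to reach, as a shift and turn from the pose commanded when the call began; what a row does not reach only later rows make up. A row lasts 1/12 s, in which the tool goes at most 41.7 mm and 7.16 degrees, less where a joint would pass 70% of its speed; a pose out of reach is approached as far as the arm can. A call with a gripper value outside its range is refused whole. The fingers move at their own pace and stop on an object; "force" is the grip in N (left out, the last holds). Time passes only in rows, so rows that repeat a pose let the fingers close. It gives the time, the measured TCP pose, the force and the opening at its end, in the units of the state.
- env.sense(): the state, without advancing time (a new reading comes with each control period).
- env.snapshot(name): name is "scene" or "side" or "wrist"; returns (picture, depth): 384x512x3 uint8, blue, green, red; 384x512 float32, m along the optical axis (not along the pixel's ray), 0 where there is no reading.
- env.camera_model(name): a dict with "intrinsics" (3x3 intrinsics, pixels), "pose" (4x4, takes a point from camera to world coordinates). Camera axes: x right, y up, looking along -z (the intrinsics and any distortion apply to the point x, -y, -z); pixel columns grow to the right and rows downward; lengths in m; the calibration is good to about 2 mm. The wrist camera is an equidistant fisheye: a pixel r from the principal point sees the ray r / f radians off the axis. A picture is of the moment at which its call begins: read the wrist's pose just before it. camera_model takes no time and is no camera call; for the wrist camera it gives the pose at the moment of the call.
- env.close_job(): hands the job in, once; it reports no verdict.
Trained networks look in the newest picture that a camera, given by its name, has taken for a name from the list of things; names that differ only in an ending like _2 or _b are one class to them, and where a whole thing is asked for, a point or a joint stands for the part that bears it (a point fixed in the world has none). Each returns a list of dicts, best first, with "conf" (0 to 1); they miss things now and then, are a little off and sometimes report something else, mostly with a low value. They report only what shows in the picture. A call takes as long as a camera call. They do not tell look-alikes from the thing itself.
- env.find_in(camera, label): "bbox" ([left, top, right, bottom] in pixels, round what is visible of it).
- env.trace(camera, label): "pixels" (384x512 bool, what is visible of it) and "bbox" ([left, top, right, bottom] in pixels, round what is visible of it).
The state is a dict: "time": time; "q": joint angles; "qd": joint speeds; "joint_efforts": joint torques, N m; "tool_pos": TCP position; "orientation": TCP orientation; "wrist_force": force on the tool from outside, world axes, zero at the start; "moment": the same for the moment, N m; "finger_gap": finger opening in m.
Only numpy, scipy, OpenCV 4.12 (cv2) and the standard library are available. Lean on these libraries where they do the work, as an engineer would, in place of code of your own. Each camera call takes 0.05 s, during which the arm holds its last target. There are 200 camera calls.

## Working session

There is one attempt and no reset: what is moved stays moved. The work goes in short steps, Python scripts to look and compute and a tool call to move; the robot and the scene stay as the last step left them, time stands still between calls to the robot, and variables do not carry over. Pictures are saved under pics/ and viewed, about 8 in all and at most 12, crops included, and the job is handed in when it is done.

Besides the shell and the picture viewer there is one more tool, called after "Request:" in YAML: its name, and indented under it one key for each argument. jog_arm: Moves the arm, as the interface text tells. Its arguments: {"type":"object","properties":{"series":{"type":"array","items":{"type":"array","items":{"type":"number"}}},"force":{"type":"number"}},"required":["series"]}

```bash
mkdir -p pics; ls
cat > h.py <<'E'
import numpy as np, cv2
from station import env
def world(cam,dep,m,uv):
    K=np.array(m["intrinsics"]);P=np.array(m["pose"]);uv=np.atleast_2d(uv)
    d=np.array([dep[int(v),int(u)] for u,v in uv])
    x=(uv[:,0]-K[0,2])/K[0,0];y=(uv[:,1]-K[1,2])/K[1,1]
    p=np.c_[x*d,-y*d,-d]
    return p@P[:3,:3].T+P[:3,3]
E
python3 - <<'E'
from h import *
s=env.sense();print(s)
for c in("scene","side"):
    p,d=env.snapshot(c);cv2.imwrite(f"pics/{c}0.png",p);np.save(f"{c}0.npy",d);m=env.camera_model(c);print(c,m)
    for l in("crank_axis","hinge","handle_end","jaw","neck","brush","magnifier"):
        for r in env.find_in(c,l)[:3]:print(l,round(r["conf"],2),np.round(r["bbox"]))
a=cv2.imread("pics/scene0.png");b=cv2.imread("pics/side0.png")
cv2.imwrite("pics/both.png",cv2.resize(np.hstack([a,b]),(800,300)))
E
```

```text
pics
{'time': 0.0, 'q': array([-1.40950715,  0.42677563,  0.07386705,  1.60662133, -0.03407727,
        1.11079055, -0.0670735 ]), 'qd': array([-7.66115447e-04, -7.03398729e-05, -1.34761895e-03,  1.43852854e-04,
        9.52346359e-04, -2.56897578e-04, -5.43302664e-04]), 'joint_efforts': array([-4.95917811e-04, -9.49815631e+01,  3.76148432e+00, -4.63534069e+01,
        1.93620392e-02,  9.90094850e-03,  2.02989889e-05]), 'tool_pos': array([0.20634012, 0.64225384, 0.23057566]), 'orientation': array([ 1.54774958e-01,  9.87949526e-01, -6.66506758e-04, -3.90570432e-05]), 'wrist_force': array([ 0.52563425, -0.15608031,  0.54239146]), 'moment': array([0.00923669, 0.03166733, 0.03228081]), 'finger_gap': 0.08544320254390668}
scene {'intrinsics': array([[350.50553957,   0.        , 252.49715802],
       [  0.        , 350.50553957, 191.04669748],
       [  0.        ,   0.        ,   1.        ]]), 'pose': array([[-0.60022994, -0.6907431 ,  0.4032344 ,  0.9312258 ],
       [ 0.7997153 , -0.50985128,  0.31702855,  0.55149628],
       [-0.01339571,  0.51276275,  0.85842583,  0.8523139 ],
       
[... 402 characters left out ...]
      [  0.        , 358.60711555, 190.19144968],
       [  0.        ,   0.        ,   1.        ]]), 'pose': array([[-0.95029966,  0.15887888, -0.26774627,  0.38313892],
       [-0.31123418, -0.50686091,  0.8038814 ,  0.90778132],
       [-0.00799034,  0.84726001,  0.53111828,  0.53281864],
       [ 0.        ,  0.        ,  0.        ,  1.        ]])}
crank_axis 0.86 [240. 135. 341. 239.]
crank_axis 0.61 [304. 135. 340. 155.]
hinge 0.93 [305. 134. 337. 153.]
handle_end 0.62 [306. 135. 335. 143.]
jaw 0.58 [284. 168. 325. 190.]
neck 0.82 [196. 307. 243. 383.]
neck 0.65 [279. 161. 304. 205.]
neck 0.59 [272. 322. 316. 384.]
brush 0.56 [305. 215. 388. 254.]
magnifier 0.75 [184. 183. 235. 210.]
```

View pics/scene0.png

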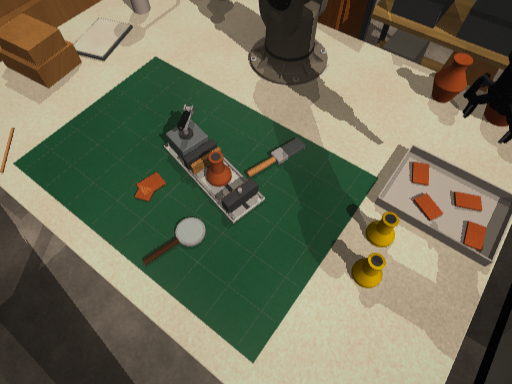

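View pics/side0.png

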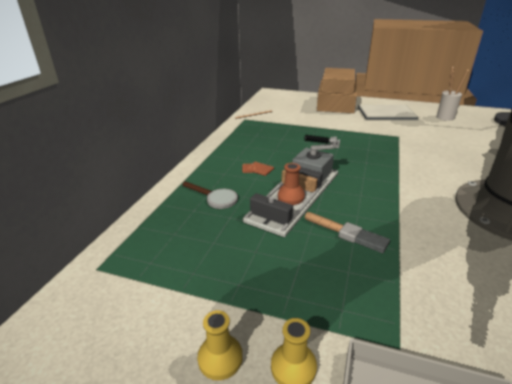

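The scene picture shows the holder with the housing at (190,138), the crank and black handle at (186,118), the red neck at (217,168) and the far stop at (240,193). The side picture shows the handle at (320,139) and the neck at (291,185). Look-alikes are the two yellow necks at scene (381,230) and (368,270), and the terracotta jars at (453,78) and (495,110). I choose the red neck on the bed at (217,168). Next I take close crops and a 3D measurement.

Run:
```python
from h import *
a=cv2.imread("pics/scene0.png")[95:225,150:280];b=cv2.imread("pics/side0.png")[120:240,235:355]
cv2.imwrite("pics/crop0.png",np.hstack([cv2.resize(a,(400,400),interpolation=2),cv2.resize(b,(400,400),interpolation=2)]))
for c,(u0,u1,v0,v1) in(("scene",(150,280,95,225)),("side",(235,355,120,240))):
    d=np.load(f"{c}0.npy");m=env.camera_model(c)
    U,V=np.meshgrid(np.arange(u0,u1),np.arange(v0,v1));uv=np.c_[U.ravel(),V.ravel()]
    w=world(c,d,m,uv);ok=d[uv[:,1],uv[:,0]]>0
    w=w[ok];uv=uv[ok]
    near=(w[:,0]>.3)&(w[:,0]<.9)&(w[:,2]<.25)
    w=w[near];uv=uv[near]
    print(c,np.histogram(w[:,2],np.arange(-.01,.2,.01)))
    for lo,hi in((.008,.03),(.075,.092),(.092,.112),(.112,.15)):
        k=(w[:,2]>lo)&(w[:,2]<hi);q=w[k]
        if len(q)>4:
            r=cv2.minAreaRect((q[:,:2]*1000).astype(np.float32));print(lo,hi,len(q),np.round(q.mean(0),3),"rect",np.round(r[0]),np.round(r[1]),round(r[2],1))
    k=w[:,2]>.105
    for p,x in zip(uv[k],w[k]):print(p,np.round(x*1000).astype(int),end=";")
    print()
```

```text
scene (array([  278, 10321,  1619,   614,   247,   306,   462,   706,   616,
         130,    35,   173,    64,    69,    90,    19,     0,     0,
           0,     0]), array([-0.01,  0.  ,  0.01,  0.02,  0.03,  0.04,  0.05,  0.06,  0.07,
        0.08,  0.09,  0.1 ,  0.11,  0.12,  0.13,  0.14,  0.15,  0.16,
        0.17,  0.18,  0.19]))
0.008 0.03 2330 [0.579 0.153 0.017] rect [540.  95.] [431. 386.] 73.8
0.075 0.092 420 [0.538 0.02  0.079] rect [543.  55.] [202.  87.] 76.7
0.092 0.112 241 [0.544 0.096 0.106] rect [531.  58.] [204.  54.] 67.0
0.112 0.15 205 [ 0.515 -0.004  0.13 ] rect [536.  39.] [209.  68.] 61.4
[184 105] [475 -47 122];[185 105] [475 -44 124];[184 106] [479 -43 124];[185 106] [477 -42 123];[191 106] [468 -27 124];[192 106] [464 -27 121];[184 107] [482 -41 124];[185 107] [479 -40 122];[186 107] [477 -39 120];[187 107] [475 -36 120];[188 107] [475 -32 122];[189 107] [474 -29 123];[190 107] [470 -29 121];[191 107] [469 -27 121];[192 107] [469 -22 124];[193 107] [461 -27 114];[183 108] [486 -41 123];[184 108] [485 -38 124];[185 108] [481 -39 120];[186 108] [480 -36 120
[... 16671 characters left out ...]
08];[298 168] [538 137 107];[299 168] [536 136 107];[286 169] [566 148 106];[287 169] [563 150 108];[288 169] [561 149 107];[289 169] [558 149 107];[290 169] [556 149 108];[291 169] [553 149 108];[292 169] [551 148 108];[293 169] [548 148 109];[294 169] [546 147 109];[295 169] [544 145 108];[296 169] [542 144 108];[297 169] [539 143 108];[298 169] [537 142 107];[299 169] [535 140 107];[287 170] [562 153 106];[288 170] [560 151 106];[289 170] [557 153 107];[290 170] [555 152 107];[291 170] [553 150 106];[292 170] [549 154 109];[293 170] [548 150 107];[294 170] [545 151 108];[295 170] [543 151 109];[296 170] [541 147 107];[297 170] [538 148 108];[292 171] [550 152 105];[295 171] [542 151 106];
```

View pics/crop0.png

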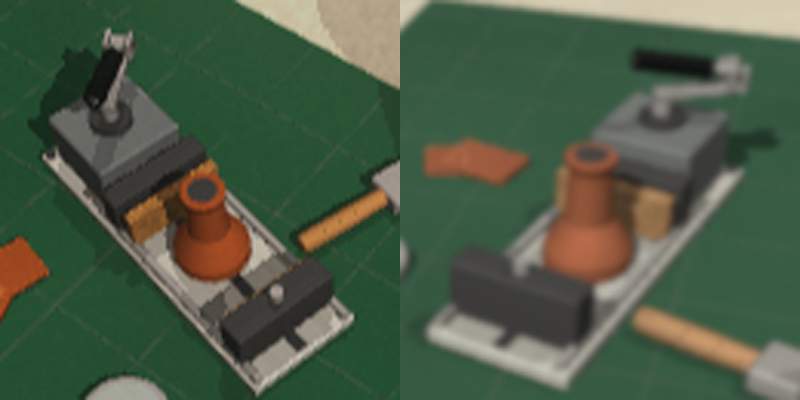

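The crops confirm the choice: red neck on the bed, handle slightly raised, its end pointing over the axis towards +x, +y. Estimates in mm: hinge ≈ (470,-31,116), handle yaw ≈ 27°, handle angle ≈ 0.2, crank axis ≈ (524,-4). These agree with the 60 and 90 mm given. I move above it, with the jaw axis across the handle.

Request:
jog_arm:
  series:
    - [100,160,-322,20,0,0,-68]
    - [100,160,-322,20,0,0,-68]
    - [100,160,-322,20,0,0,-68]
    - [100,160,-322,20,0,0,-68]
    - [100,160,-322,20,0,0,-68]
    - [100,160,-322,20,0,0,-68]
    - [100,160,-322,20,0,0,-68]
    - [100,160,-322,20,0,0,-68]
    - [100,160,-322,20,0,0,-68]
    - [100,160,-322,20,0,0,-68]
    - [100,160,-322,20,0,0,-68]

```text
time: 1.72
tool_pos: [0.3672, 0.3194, 0.2518]
orientation: [0.683, 0.73, 0.001, -0.0]
wrist_force: [0.2, 0.5, 0.3]
finger_gap: 0.0852
```

Request:
jog_arm:
  series:
    - [100,158,-323,0,0,0,-67]
    - [100,158,-323,0,0,0,-67]
    - [100,158,-323,0,0,0,-67]
    - [100,158,-323,0,0,0,-67]
    - [100,158,-323,0,0,0,-67]
    - [100,158,-323,0,0,0,-67]
    - [100,158,-323,0,0,0,-67]
    - [100,158,-323,0,0,0,-67]
    - [100,158,-323,0,0,0,-67]
    - [100,158,-323,0,0,0,-67]
    - [100,158,-323,0,0,0,-67]
    - [100,158,-323,0,0,0,-67]

```text
time: 2.72
tool_pos: [0.5244, -0.0012, 0.251]
orientation: [0.971, 0.238, -0.0, 0.0]
wrist_force: [0.1, 0.0, 0.1]
finger_gap: 0.0852
```

Run:
```python
from h import *
s=env.sense();print(s["q"].round(2),s["tool_pos"].round(4),s["orientation"].round(3),s["wrist_force"].round(2))
m=env.camera_model("wrist");p,d=env.snapshot("wrist");print(m)
cv2.imwrite("pics/w1.png",p);np.save("w1.npy",d)
import pickle;pickle.dump(m,open("w1.pkl","wb"))
for l in("hinge","handle_end","handle"):
    for r in env.find_in("wrist",l)[:2]:print(l,round(r["conf"],2),np.round(r["bbox"]))
for r in env.trace("wrist","handle_end")[:1]:np.save("w1m.npy",r["pixels"])
```

```text
[-0.8   0.19  0.79  1.95 -0.16  1.06 -1.04] [ 0.5244 -0.0012  0.251 ] [ 0.971  0.238 -0.     0.   ] [0.08 0.04 0.09]
{'intrinsics': array([[297.31863964,   0.        , 257.27365372],
       [  0.        , 297.31863964, 187.3861723 ],
       [  0.        ,   0.        ,   1.        ]]), 'pose': array([[ 4.60984489e-01,  8.49401790e-01,  2.56923920e-01,
         5.89082149e-01],
       [-8.87408153e-01,  4.41154235e-01,  1.33752426e-01,
         3.32245121e-02],
       [ 2.66474671e-04, -2.89654175e-01,  9.57131333e-01,
         3.93503674e-01],
       [ 0.00000000e+00,  0.00000000e+00,  0.00000000e+00,
         1.00000000e+00]])}
hinge 0.87 [248. 151. 277. 245.]
handle_end 0.91 [250. 148. 269. 241.]
handle_end 0.36 [133.  64. 203. 117.]
handle 0.73 [248. 149. 272. 241.]
```

View pics/w1.png

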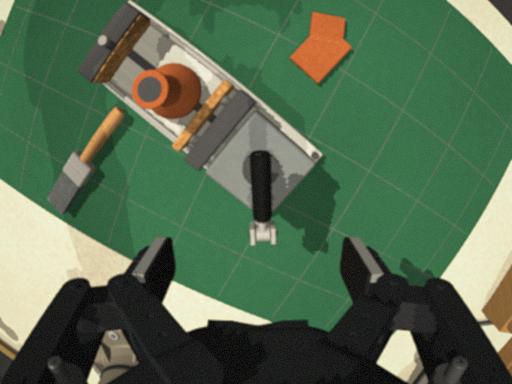

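The wrist picture shows the black sleeve from (260,152) to (262,220), the hinge clevis at (263,234), the fingers on both sides and the red neck at (165,92). Next I measure hinge and handle from it.

```bash
cat >> h.py <<'E'
def wworld(dep,m,uv):
    K=np.array(m["intrinsics"]);P=np.array(m["pose"]);uv=np.atleast_2d(uv).astype(float)
    d=dep[uv[:,1].astype(int),uv[:,0].astype(int)]
    x=(uv[:,0]-K[0,2])/K[0,0];y=(uv[:,1]-K[1,2])/K[1,1];r=np.hypot(x,y)+1e-9
    t=np.tan(r)/r
    return np.c_[x*t*d,-y*t*d,-d]@P[:3,:3].T+P[:3,3]
E
python3 - <<'E'
from h import *
import pickle
m=pickle.load(open("w1.pkl","rb"));d=np.load("w1.npy");im=cv2.imread("pics/w1.png");mk=np.load("w1m.npy")
v,u=np.nonzero(mk&(im.max(2)<60));w=wworld(d,m,np.c_[u,v])*1000
k=w[:,2]>110;w=w[k];u=u[k];v=v[k]
xy=w[:,:2];c=xy.mean(0);_,_,vt=np.linalg.svd(xy-c);ax=vt[0]*np.sign(vt[0][0]);t=(xy-c)@ax
print("sleeve n",len(w),"c",c.round(1),"yaw",np.degrees(np.arctan2(ax[1],ax[0])).round(1),"t",np.percentile(t,[1,99]).round(1),"zfit top",np.polyfit(t,w[:,2],1).round(3),"vrange",v.min(),v.max())
e=c+ax*np.percentile(t,99);print("end",e.round(1),"hinge est",(e-ax*90*.98).round(1),"axis est",(e-ax*30).round(1))
v,u=np.mgrid[222:246,250:278];w=wworld(d,m,np.c_[u.ravel(),v.ravel()])*1000;w=w[w[:,2]>108];print("clevis",len(w),w.mean(0).round(1),w[:,2].max().round(1))
v,u=np.mgrid[100:240,190:330];w=wworld(d,m,np.c_[u.ravel(),v.ravel()])*1000
q=w[(w[:,2]>72)&(w[:,2]<86)];r=cv2.minAreaRect(q[:,:2].astype(np.float32));print("housing",r,np.median(q[:,2]))
for n,uv in(("neck",[165,92]),("mat",[240,300])):print(n,(wworld(d,m,uv)*1000).round(1))
E
```

```text
sleeve n 1360 c [523.2  -5. ] yaw 30.1 t [-37.1  30.6] zfit top [  0.439 136.39 ] vrange 151 221
end [549.7  10.4] hinge est [473.4 -33.9] axis est [523.7  -4.7]
clevis 467 [476.4 -31.7 121.8] 393.5
housing ((524.8954467773438, -3.88983154296875), (89.9745864868164, 89.38323974609375), 77.06240844726562) 74.8011452283317
neck [[557.2 117.7 108.7]]
mat [[299.  -85.5   1.9]]
```

Everything agrees: the housing centre (525,-4), 90 x 90, is the crank axis, the yaw is about 29.5°, the hinge is (473,-34,115) and the grasp point 62 mm out is (526,-4,126). I descend and close gently.

Request:
jog_arm:
  series:
    - [100,1,-2,-40,0,0,2]
    - [100,1,-3,-80,0,0,2]
    - [70,1,-3,-110,0,0,2]
    - [50,1,-3,-130,0,0,2]
    - [40,1,-3,-143,0,0,2]
    - [35,1,-3,-143,0,0,2]
    - [35,1,-3,-143,0,0,2]
  force: 40

```text
time: 3.55
tool_pos: [0.5252, -0.0053, 0.1083]
orientation: [0.968, 0.252, -0.0, 0.0]
wrist_force: [-0.0, -0.2, -0.4]
finger_gap: 0.03
```

Request:
jog_arm:
  series:
    - [28,0,0,0,0,0,0]
    - [24,0,0,0,0,0,0]
    - [20,0,0,0,0,0,0]
    - [15,0,0,0,0,0,0]
    - [10,0,0,0,0,0,0]
    - [10,0,0,0,0,0,0]
  force: 40

```text
time: 4.05
tool_pos: [0.5259, -0.0046, 0.109]
orientation: [0.968, 0.252, 0.001, -0.0]
wrist_force: [-1.1, 6.5, 5.3]
finger_gap: 0.018
```

Run:
```python
from h import *
s=env.sense();print(s["tool_pos"].round(4),s["wrist_force"].round(2),s["moment"].round(2),s["finger_gap"])
p,_=env.snapshot("wrist");q,_=env.snapshot("side")
cv2.imwrite("pics/w2.png",np.hstack([cv2.resize(p[60:330,100:420],(474,400)),cv2.resize(q[90:210,240:340],(326,400))]))
```

```text
[ 0.5259 -0.0046  0.109 ] [-1.15  6.5   5.28] [1.15 0.29 0.01] 0.0179858423324305
```

View pics/w2.png

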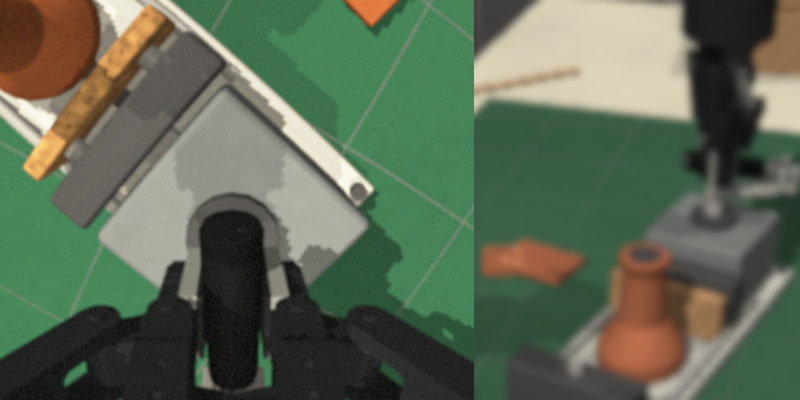

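The sleeve is held between both pads (gap 18 mm). In the crop the handle runs up the middle of the gripper at about (232,300). Next is the first half of the unfolding arc.

Request:
jog_arm:
  series:
    - [10,-1.6,-0.9,7.2,0,0,0]
    - [10,-3.8,-2.2,14.2,0,0,0]
    - [10,-6.8,-3.8,20.8,0,0,0]
    - [10,-10.4,-5.9,26.9,0,0,0]
    - [10,-14.7,-8.3,32.5,0,0,0]
    - [10,-19.5,-11,37.4,0,0,0]

```text
time: 4.65
tool_pos: [0.5052, -0.0163, 0.1461]
orientation: [0.968, 0.252, -0.0, -0.0]
wrist_force: [-1.4, 6.3, -10.3]
finger_gap: 0.0176
```

Run:
```python
from h import *
s=env.sense();print(s["tool_pos"].round(4),s["wrist_force"].round(2),s["moment"].round(2),s["finger_gap"])
p,_=env.snapshot("wrist");q,_=env.snapshot("side")
cv2.imwrite("pics/w3.png",np.hstack([cv2.resize(p[60:330,100:420],(474,400)),cv2.resize(q[70:190,250:350],(326,400))]))
```

```text
[ 0.5052 -0.0163  0.1461] [ -1.39   6.35 -10.33] [1.26 0.02 0.04] 0.01764099953554005
```

View pics/w3.png

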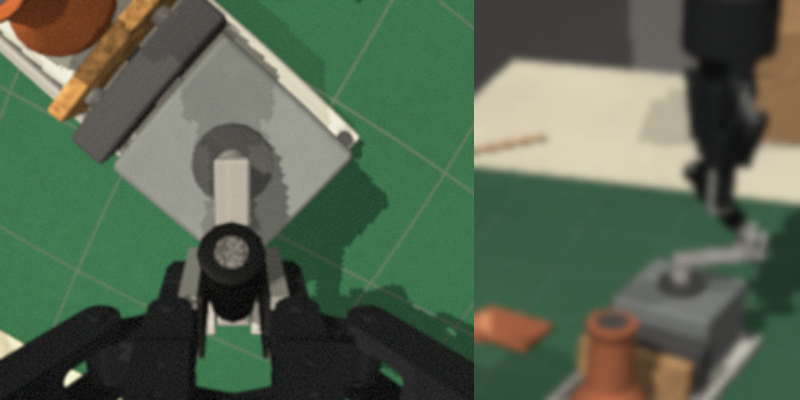

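The handle is at about 0.9 rad, its end facing up at (232,255), and the crank arm has not turned. I continue to about 1.5.

Request:
jog_arm:
  series:
    - [10,-5.3,-3,4.3,0,0,0]
    - [10,-11,-6.2,7.8,0,0,0]
    - [10,-17,-9.6,10.5,0,0,0]
    - [10,-23.3,-13.2,12.3,0,0,0]
    - [10,-29.8,-16.8,13.3,0,0,0]
    - [10,-29.8,-16.8,13.3,0,0,0]

```text
time: 5.25
tool_pos: [0.4755, -0.0333, 0.1598]
orientation: [0.968, 0.252, 0.001, -0.001]
wrist_force: [-2.6, 5.4, -1.6]
finger_gap: 0.0167
```

Request:
jog_arm:
  series:
    - [10,-3.5,-2,0,0,0,0]
    - [10,-3.5,-2,0,0,0,0]

```text
time: 5.42
tool_pos: [0.4728, -0.035, 0.1598]
orientation: [0.968, 0.252, 0.001, -0.0]
wrist_force: [0.7, 6.9, -2.5]
finger_gap: 0.016
```

Request:
jog_arm:
  series:
    - [10,-2,-1.1,0,0,0,0]
    - [10,-2,-1.1,0,0,0,0]

```text
time: 5.58
tool_pos: [0.4715, -0.0358, 0.16]
orientation: [0.968, 0.252, 0.002, -0.0]
wrist_force: [4.8, 8.0, -3.3]
finger_gap: 0.0157
```

Run:
```python
from h import *
p,_=env.snapshot("wrist");q,_=env.snapshot("side");r,_=env.snapshot("scene")
cv2.imwrite("pics/w4.png",np.hstack([cv2.resize(p[150:330,170:350],(400,400),interpolation=2),cv2.resize(q[70:160,270:360],(400,400),interpolation=2)]))
```

```text
(no output)
```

View pics/w4.png

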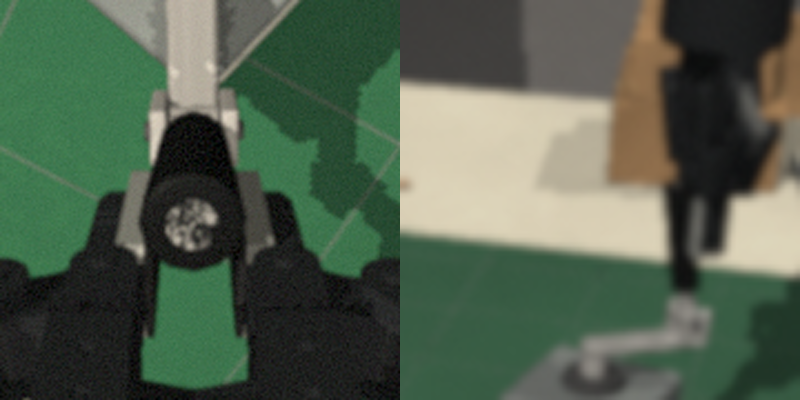

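The handle looks upright, its end between the pads at about (190,222). I push a little farther to feel the stop.

Request:
jog_arm:
  series:
    - [10,-1.7,-1,0,0,0,0]
    - [10,-1.7,-1,0,0,0,0]

```text
time: 5.9
tool_pos: [0.4699, -0.037, 0.16]
orientation: [0.968, 0.252, 0.002, -0.0]
wrist_force: [3.4, 6.9, -3.5]
finger_gap: 0.0153
```

Request:
jog_arm:
  series:
    - [10,-1.7,-1,0,0,0,0]
    - [10,-1.7,-1,0,0,0,0]

```text
time: 6.07
tool_pos: [0.4677, -0.038, 0.1598]
orientation: [0.968, 0.252, 0.001, -0.0]
wrist_force: [3.0, 8.1, -2.7]
finger_gap: 0.0145
```

Request:
jog_arm:
  series:
    - [10,-1.7,-1,0,0,0,0]
    - [10,-1.7,-1,0,0,0,0]

```text
time: 6.23
tool_pos: [0.4662, -0.039, 0.16]
orientation: [0.968, 0.252, 0.001, -0.0]
wrist_force: [1.1, 7.0, 1.0]
finger_gap: 0.0132
```

The gap shrinks and the force falls, so the pads are sliding round the sleeve and not moving it. I open, turn the jaws a quarter turn so that a finger pushes squarely along the unfolding direction, and look from the side.

Request:
jog_arm:
  series:
    - [40,0,0,0,0,0,0]
    - [100,2,1,0,0,0,0]
    - [100,7,5,0,0,0,0]
    - [100,7,5,0,0,0,0]
    - [100,7,5,0,0,0,0]

```text
time: 6.65
tool_pos: [0.4729, -0.0343, 0.1591]
orientation: [0.968, 0.252, 0.0, 0.0]
wrist_force: [-0.1, -0.1, -0.9]
finger_gap: 0.0729
```

Request:
jog_arm:
  series:
    - [100,0,0,0,0,0,7]
    - [100,0,0,0,0,0,14]
    - [100,0,0,0,0,0,21]
    - [100,0,0,0,0,0,28]
    - [100,0,0,0,0,0,35]
    - [100,0,0,0,0,0,42]
    - [100,0,0,0,0,0,49]
    - [100,0,0,0,0,0,56]
    - [100,0,0,0,0,0,63]
    - [100,0,0,0,0,0,70]
    - [100,0,0,0,0,0,77]
    - [100,0,0,0,0,0,84]

```text
time: 7.65
tool_pos: [0.4724, -0.0346, 0.1589]
orientation: [0.548, 0.836, -0.0, -0.0]
wrist_force: [-0.7, -0.4, 0.5]
finger_gap: 0.0853
```

Request:
jog_arm:
  series:
    - [60,0,0,0,0,0,6]
    - [45,0,0,0,0,0,6]
    - [35,0,0,0,0,0,6]
    - [35,0,0,0,0,0,6]
    - [35,0,0,0,0,0,6]

```text
time: 8.07
tool_pos: [0.473, -0.0342, 0.1592]
orientation: [0.507, 0.862, 0.0, 0.0]
wrist_force: [2.1, 0.0, 2.2]
finger_gap: 0.0299
```

Run:
```python
from h import *
s=env.sense();print(s["q"].round(2),s["tool_pos"].round(4),s["wrist_force"].round(2),s["moment"].round(2),s["finger_gap"])
p,_=env.snapshot("wrist");q,_=env.snapshot("side")
cv2.imwrite("pics/w5.png",np.hstack([cv2.resize(p[110:330,150:370],(400,400),interpolation=2),cv2.resize(q[70:160,270:360],(400,400),interpolation=2)]))
```

```text
[-0.49  0.2   0.48  2.14 -0.12  0.83  0.57] [ 0.473  -0.0342  0.1592] [2.07 0.   2.23] [ 0.27 -0.54  0.  ] 0.02990639020048856
```

View pics/w5.png

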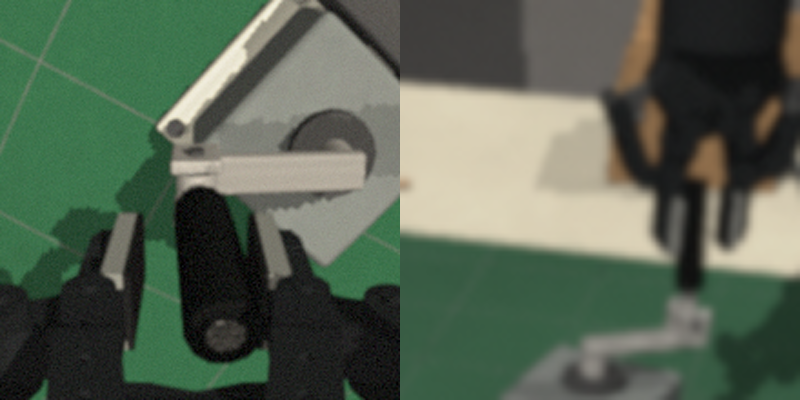

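The handle still leans inward a little and now touches the inner finger on the right. I push outward with that finger until the stop is felt.

Request:
jog_arm:
  series:
    - [35,-1.7,-1,0,0,0,0]
    - [35,-3.5,-2,0,0,0,0]

```text
time: 8.33
tool_pos: [0.4692, -0.0362, 0.1591]
orientation: [0.506, 0.862, 0.0, 0.0]
wrist_force: [2.1, 0.8, 2.3]
finger_gap: 0.03
```

Request:
jog_arm:
  series:
    - [35,-1.7,-1,0,0,0,0]
    - [35,-1.7,-1,0,0,0,0]

```text
time: 8.5
tool_pos: [0.4673, -0.0373, 0.1592]
orientation: [0.506, 0.862, 0.0, 0.0]
wrist_force: [2.8, 1.5, 2.9]
finger_gap: 0.0302
```

Request:
jog_arm:
  series:
    - [35,-1.7,-1,0,0,0,0]
    - [35,-1.7,-1,0,0,0,0]

```text
time: 8.67
tool_pos: [0.4666, -0.0379, 0.1594]
orientation: [0.506, 0.862, 0.001, 0.001]
wrist_force: [7.6, 4.4, 0.0]
finger_gap: 0.0303
```

Request:
jog_arm:
  series:
    - [35,-1.3,-0.8,0,0,0,0]
    - [35,-1.3,-0.8,0,0,0,0]

```text
time: 8.83
tool_pos: [0.4662, -0.0382, 0.1596]
orientation: [0.506, 0.863, 0.001, 0.001]
wrist_force: [14.5, 8.2, -5.9]
finger_gap: 0.0298
```

The stop is firm: 17 N with almost no movement, and the hinge friction is only about 4–5 N. The handle is therefore upright at its stop. I open, turn the jaws back to tangential, and go slightly lower.

Request:
jog_arm:
  series:
    - [60,4,2.5,0,0,0,0]
    - [100,6,3.5,0,0,0,0]
    - [100,6,3.5,0,0,0,0]
    - [100,6,3.5,0,0,0,0]
    - [100,6,3.5,0,0,0,0]

```text
time: 9.25
tool_pos: [0.4698, -0.0358, 0.1588]
orientation: [0.506, 0.862, -0.0, -0.0]
wrist_force: [0.9, -0.3, -0.2]
finger_gap: 0.0852
```

Request:
jog_arm:
  series:
    - [100,0,0,-1,0,0,-7]
    - [100,0,0,-2,0,0,-14]
    - [100,0,0,-3,0,0,-21]
    - [100,0,0,-4,0,0,-28]
    - [100,0,0,-5,0,0,-35]
    - [100,0,0,-6,0,0,-42]
    - [100,0,0,-7,0,0,-49]
    - [100,0,0,-8,0,0,-56]
    - [100,0,0,-9,0,0,-63]
    - [100,0,0,-10,0,0,-70]
    - [100,0,0,-11,0,0,-77]
    - [100,0,0,-11,0,0,-84]

```text
time: 10.25
tool_pos: [0.4699, -0.0358, 0.1478]
orientation: [0.954, 0.299, -0.0, -0.0]
wrist_force: [-0.0, 0.3, 0.7]
finger_gap: 0.0855
```

Request:
jog_arm:
  series:
    - [60,0,0,0,0,0,-6]
    - [40,0,0,0,0,0,-6]
    - [30,0,0,0,0,0,-6]
    - [25,0,0,0,0,0,-6]
    - [25,0,0,0,0,0,-6]
    - [25,0,0,0,0,0,-6]

```text
time: 10.75
tool_pos: [0.4703, -0.0357, 0.148]
orientation: [0.968, 0.253, 0.0, -0.0]
wrist_force: [0.1, 0.3, 0.1]
finger_gap: 0.0216
```

Run:
```python
from h import *
s=env.sense();print(s["q"].round(2),s["tool_pos"].round(4),s["wrist_force"].round(2),s["moment"].round(2),s["finger_gap"])
p,d=env.snapshot("wrist");q,_=env.snapshot("side")
cv2.imwrite("pics/w6.png",np.hstack([cv2.resize(p[0:330,90:420],(400,400),interpolation=2),cv2.resize(q[70:160,270:360],(400,400),interpolation=2)]))
```

```text
[-0.73  0.25  0.77  2.17 -0.24  0.81 -0.86] [ 0.4703 -0.0357  0.148 ] [0.09 0.34 0.07] [-0.02  0.06 -0.02] 0.021554498436614264
```

View pics/w6.png

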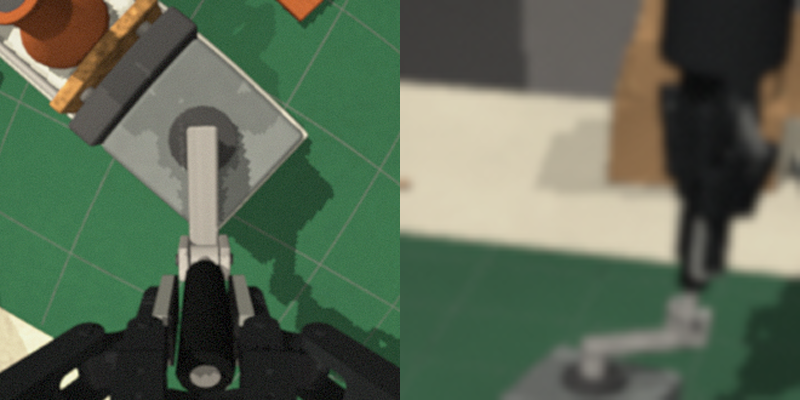

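The handle is centred in a loose cage (gap 21.5 mm, no force), so the sleeve can roll. Next I work out the circle shifts.

```bash
cat > arc.py <<'E'
import sys,numpy as np
a0,step,n=map(float,sys.argv[1:4]);C=np.array([525,-4]);R=62.5
f=lambda a:C+R*np.array([np.cos(np.radians(a)),np.sin(np.radians(a))])
for i in range(1,int(n)+1):print([25,*(f(a0+i*step)-f(a0)).round(1).tolist(),0,0,0,i*step],end=", ")
print()
E
python3 arc.py 210 4 12; python3 arc.py 258 3 6;python3 arc.py 276 3 6;python3 arc.py 294 3 6
```

```text
[25, 2.3, -3.7, 0, 0, 0, 4.0], [25, 4.9, -7.2, 0, 0, 0, 8.0], [25, 7.7, -10.6, 0, 0, 0, 12.0], [25, 10.7, -13.7, 0, 0, 0, 16.0], [25, 14.0, -16.6, 0, 0, 0, 20.0], [25, 17.4, -19.3, 0, 0, 0, 24.0], [25, 21.0, -21.8, 0, 0, 0, 28.0], [25, 24.8, -23.9, 0, 0, 0, 32.0], [25, 28.7, -25.8, 0, 0, 0, 36.0], [25, 32.8, -27.5, 0, 0, 0, 40.0], [25, 36.9, -28.8, 0, 0, 0, 44.0], [25, 41.1, -29.9, 0, 0, 0, 48.0], 
[25, 3.2, -0.6, 0, 0, 0, 3.0], [25, 6.5, -1.0, 0, 0, 0, 6.0], [25, 9.7, -1.3, 0, 0, 0, 9.0], [25, 13.0, -1.4, 0, 0, 0, 12.0], [25, 16.3, -1.3, 0, 0, 0, 15.0], [25, 19.5, -1.0, 0, 0, 0, 18.0], 
[25, 3.2, 0.4, 0, 0, 0, 3.0], [25, 6.5, 1.0, 0, 0, 0, 6.0], [25, 9.6, 1.8, 0, 0, 0, 9.0], [25, 12.8, 2.7, 0, 0, 0, 12.0], [25, 15.9, 3.8, 0, 0, 0, 15.0], [25, 18.9, 5.1, 0, 0, 0, 18.0], 
[25, 3.0, 1.4, 0, 0, 0, 3.0], [25, 5.8, 3.0, 0, 0, 0, 6.0], [25, 8.6, 4.7, 0, 0, 0, 9.0], [25, 11.3, 6.5, 0, 0, 0, 12.0], [25, 13.9, 8.5, 0, 0, 0, 15.0], [25, 16.4, 10.7, 0, 0, 0, 18.0],
```

Request:
jog_arm:
  series:
    - [25,2.3,-3.7,0,0,0,4]
    - [25,4.9,-7.2,0,0,0,8]
    - [25,7.7,-10.6,0,0,0,12]
    - [25,10.7,-13.7,0,0,0,16]
    - [25,14,-16.6,0,0,0,20]
    - [25,17.4,-19.3,0,0,0,24]

```text
time: 11.35
tool_pos: [0.487, -0.0546, 0.1478]
orientation: [0.893, 0.45, -0.001, -0.001]
wrist_force: [-5.5, 3.1, 3.9]
finger_gap: 0.0213
```

Request:
jog_arm:
  series:
    - [25,3.6,-2.5,0,0,0,4]
    - [25,7.4,-4.6,0,0,0,8]
    - [25,11.3,-6.5,0,0,0,12]
    - [25,15.4,-8.2,0,0,0,16]
    - [25,19.5,-9.5,0,0,0,20]
    - [25,23.7,-10.6,0,0,0,24]

```text
time: 11.85
tool_pos: [0.5106, -0.0655, 0.1478]
orientation: [0.78, 0.625, -0.001, -0.001]
wrist_force: [-6.5, 0.9, 5.0]
finger_gap: 0.0215
```

```bash
cat > chk.py <<'E'
from h import *
s=env.sense();t=s["tool_pos"]*1000;F=s["wrist_force"]
a=np.arctan2(t[1]+4,t[0]-525);T=np.array([-np.sin(a),np.cos(a)]);Rr=np.array([np.cos(a),np.sin(a)])
print("t",s["time"],"ang",np.degrees(a).round(1)%360,"r",np.hypot(t[0]-525,t[1]+4).round(1),"resist",-(F[:2]@T).round(2),"radial",(F[:2]@Rr).round(2),"Fz",F[2].round(2),"q",s["q"].round(2),"gap",s["finger_gap"].round(4))
E
python3 chk.py
python3 - <<'E'
from h import *
p,_=env.snapshot("scene");q,_=env.snapshot("side")
cv2.imwrite("pics/s2.png",np.hstack([cv2.resize(p[85:225,150:290],(400,400),interpolation=2),cv2.resize(q[100:240,230:370],(400,400),interpolation=2)]))
E
```

```text
Traceback (most recent call last):
  File "chk.py", line 4, in <module>
    print("t",s["time"],"ang",np.degrees(a).round(1)%360,"r",np.hypot(t[0]-525,t[1]+4).round(1),"resist",-(F[:2]@T).round(2),"radial",(F[:2]@Rr).round(2),"Fz",F[2].round(2),"q",s["q"].round(2),"gap",s["finger_gap"].round(4))
                                                                                                                                                                                                       ^^^^^^^^^^^^^^^^^^^^^
AttributeError: 'float' object has no attribute 'round'
```

View pics/s2.png

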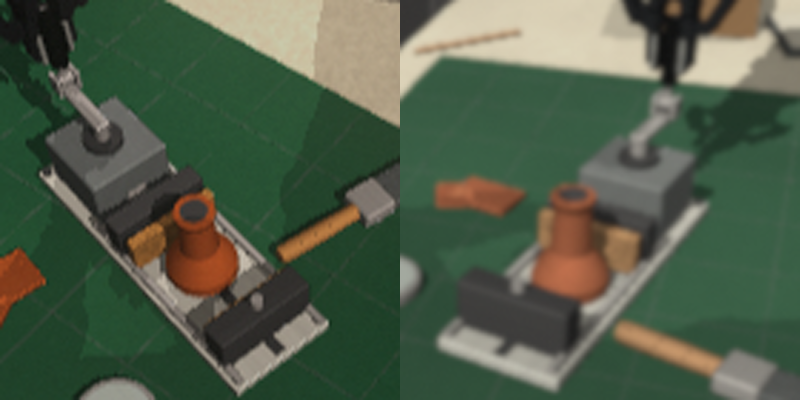

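The crank turns with about 6.5 N resistance, the handle is upright and the jaw has advanced close to the neck. The neck at crop (203,235) is still standing clear of the stop at (258,315). I measure the remaining gap from depth so I know how far is safe.

```bash
sed -i 's/s\["finger_gap"\].round(4)/round(s["finger_gap"],4)/' chk.py
cat > gap.py <<'E'
from h import *
th=np.radians(-13);ux=np.array([np.cos(th),np.sin(th)]);uy=np.array([-np.sin(th),np.cos(th)]);C=np.array([525,-4])
for c,(u0,u1,v0,v1) in(("scene",(150,290,85,225)),("side",(230,350,110,240))):
    p,d=env.snapshot(c);m=env.camera_model(c);U,V=np.meshgrid(np.arange(u0,u1),np.arange(v0,v1))
    w=world(c,d,m,np.c_[U.ravel(),V.ravel()])*1000;col=p[V.ravel(),U.ravel()].astype(int)
    bx=(w[:,:2]-C)@ux;by=(w[:,:2]-C)@uy;z=w[:,2]
    inb=(abs(bx)<60)&(by>45)&(by<310)
    red=inb&(col[:,2]-col[:,0]>60)&(col[:,2]>2*col[:,1]-10)
    top=red&(z>103)
    dark=inb&(col.max(1)<110)&(col.max(1)-col.min(1)<25)
    h,e=np.histogram(by[dark&(z>38)],np.arange(45,310,5))
    print(c,"neck top by",by[top].mean().round(1),"range",np.percentile(by[top],[2,98]).round(1),"bx",bx[top].mean().round(1),"z",np.median(z[top]).round(1),"red by z<45",np.percentile(by[red&(z>8)&(z<40)],[2,98]).round(1))
    print(" dark:",[(int(a),int(b)) for a,b in zip(e,h) if b>2])
E
python3 chk.py; python3 gap.py
```

```text
t 11.95 ang 257.3 r 63.2 resist 2.81 radial -0.55 Fz 2.79 q [-0.48  0.3   0.57  2.07 -0.22  0.83  0.  ] gap 0.0212
scene neck top by 156.3 range [133.9 171.8] bx 1.9 z 109.1 red by z<45 [147.2 188.4]
 dark: [(45, 217), (50, 8), (55, 7), (70, 20), (75, 56), (80, 59), (85, 52), (90, 105), (95, 54), (140, 10), (145, 12), (150, 15), (155, 7), (160, 3), (225, 19), (230, 57), (235, 66), (240, 60), (245, 69), (250, 70), (255, 183)]gap.py:12: RuntimeWarning: Mean of empty slice.
  print(c,"neck top by",by[top].mean().round(1),"range",np.percentile(by[top],[2,98]).round(1),"bx",bx[top].mean().round(1),"z",np.median(z[top]).round(1),"red by z<45",np.percentile(by[red&(z>8)&(z<40)],[2,98]).round(1))
  ret = ret.dtype.type(ret / rcount)
Traceback (most recent call last):
  File "gap.py", line 12, in <module>
    print(c,"neck top by",by[top].mean().round(1),"range",np.percentile(by[top],[2,98]).round(1),"bx",bx[top].mean().round(1),"z",np.median(z[top]).round(1),"red by z<45",np.percentile(by[red&(z>8)&(z<40)],[2,98]).round(1))
                                                          ~~~~~~~~~~~~~^^^^^^^^^^^^^^^^
IndexError: index -1 is out of bounds for axis 0 with size 0
```

About 30 ± 6 mm of travel remains (neck shoulder edge 189, stop front about 225). That is roughly 55–80° of crank, so I advance 36° and check the force as I go.

Request:
jog_arm:
  series:
    - [25,3.2,-0.6,0,0,0,3]
    - [25,6.5,-1,0,0,0,6]
    - [25,9.7,-1.3,0,0,0,9]
    - [25,13,-1.4,0,0,0,12]
    - [25,16.3,-1.3,0,0,0,15]
    - [25,19.5,-1,0,0,0,18]

```text
time: 12.55
tool_pos: [0.5302, -0.0667, 0.1478]
orientation: [0.674, 0.739, -0.001, -0.001]
wrist_force: [-5.9, -1.9, 4.5]
finger_gap: 0.0214
```

Request:
jog_arm:
  series:
    - [25,3.2,0.4,0,0,0,3]
    - [25,6.5,1,0,0,0,6]
    - [25,9.6,1.8,0,0,0,9]

```text
time: 12.8
tool_pos: [0.5398, -0.065, 0.1479]
orientation: [0.614, 0.789, -0.001, -0.0]
wrist_force: [-6.4, -2.3, 3.5]
finger_gap: 0.0214
```

```bash
sed -i 's/(("scene".*:$/(("scene",(150,290,85,225)),):/' gap.py; python3 chk.py; python3 gap.py; python3 arc.py 285 3 9;python3 arc.py 312 2 6
```

```text
t 12.8 ang 283.6 r 62.8 resist 6.81 radial 0.75 Fz 3.54 q [-0.38  0.33  0.46  2.   -0.19  0.85  0.44] gap 0.0214
scene neck top by 166.7 range [146.  182.7] bx 0.7 z 108.9 red by z<45 [159.2 197.4]
 dark: [(45, 210), (65, 9), (80, 6), (85, 54), (90, 58), (95, 52), (100, 66), (105, 118), (150, 6), (155, 13), (160, 12), (165, 13), (170, 6), (225, 13), (230, 61), (235, 64), (240, 61), (245, 72), (250, 64), (255, 187)]
[25, 3.1, 0.9, 0, 0, 0, 3.0], [25, 6.2, 2.0, 0, 0, 0, 6.0], [25, 9.2, 3.3, 0, 0, 0, 9.0], [25, 12.2, 4.7, 0, 0, 0, 12.0], [25, 15.1, 6.2, 0, 0, 0, 15.0], [25, 17.9, 8.0, 0, 0, 0, 18.0], [25, 20.6, 9.8, 0, 0, 0, 21.0], [25, 23.2, 11.8, 0, 0, 0, 24.0], [25, 25.6, 13.9, 0, 0, 0, 27.0], 
[25, 1.6, 1.5, 0, 0, 0, 2.0], [25, 3.1, 3.0, 0, 0, 0, 4.0], [25, 4.6, 4.6, 0, 0, 0, 6.0], [25, 6.1, 6.3, 0, 0, 0, 8.0], [25, 7.4, 8.0, 0, 0, 0, 10.0], [25, 8.7, 9.7, 0, 0, 0, 12.0],
```

The neck is being pushed and stands upright (+10.4 mm). Resistance is steady at 6.8 N. I continue in shorter pieces.

Request:
jog_arm:
  series:
    - [25,3.1,0.9,0,0,0,3]
    - [25,6.2,2,0,0,0,6]
    - [25,9.2,3.3,0,0,0,9]
    - [25,12.2,4.7,0,0,0,12]

```text
time: 13.18
tool_pos: [0.552, -0.0605, 0.1479]
orientation: [0.529, 0.849, -0.001, -0.0]
wrist_force: [-5.7, -2.9, 3.0]
finger_gap: 0.0213
```

```bash
python3 chk.py; python3 arc.py 297 3 3; python3 arc.py 306 2 3; python3 arc.py 312 2 3; python3 arc.py 318 2 3; python3 arc.py 324 2 3;python3 arc.py 330 2 3
```

```text
t 13.1833 ang 295.5 r 62.6 resist 6.42 radial 0.14 Fz 2.98 q [-0.34  0.35  0.41  1.97 -0.18  0.86  0.62] gap 0.0213
[25, 2.9, 1.6, 0, 0, 0, 3.0], [25, 5.7, 3.3, 0, 0, 0, 6.0], [25, 8.4, 5.1, 0, 0, 0, 9.0], 
[25, 1.7, 1.3, 0, 0, 0, 2.0], [25, 3.4, 2.7, 0, 0, 0, 4.0], [25, 5.1, 4.1, 0, 0, 0, 6.0], 
[25, 1.6, 1.5, 0, 0, 0, 2.0], [25, 3.1, 3.0, 0, 0, 0, 4.0], [25, 4.6, 4.6, 0, 0, 0, 6.0], 
[25, 1.4, 1.6, 0, 0, 0, 2.0], [25, 2.8, 3.3, 0, 0, 0, 4.0], [25, 4.1, 5.1, 0, 0, 0, 6.0], 
[25, 1.3, 1.8, 0, 0, 0, 2.0], [25, 2.4, 3.6, 0, 0, 0, 4.0], [25, 3.6, 5.5, 0, 0, 0, 6.0], 
[25, 1.1, 1.9, 0, 0, 0, 2.0], [25, 2.0, 3.9, 0, 0, 0, 4.0], [25, 3.0, 5.8, 0, 0, 0, 6.0],
```

Request:
jog_arm:
  series:
    - [25,2.9,1.6,0,0,0,3]
    - [25,5.7,3.3,0,0,0,6]
    - [25,8.4,5.1,0,0,0,9]

```text
time: 13.43
tool_pos: [0.5605, -0.0556, 0.1479]
orientation: [0.46, 0.888, -0.001, -0.0]
wrist_force: [-5.2, -4.3, 3.1]
finger_gap: 0.0215
```

Request:
jog_arm:
  series:
    - [25,1.7,1.3,0,0,0,2]
    - [25,3.4,2.7,0,0,0,4]
    - [25,5.1,4.1,0,0,0,6]

```text
time: 13.68
tool_pos: [0.5657, -0.0516, 0.1479]
orientation: [0.414, 0.91, -0.001, -0.0]
wrist_force: [-4.1, -4.8, 3.0]
finger_gap: 0.0212
```

```bash
python3 chk.py; python3 gap.py
```

```text
t 13.6833 ang 310.5 r 62.6 resist 6.24 radial 1.0 Fz 2.97 q [-0.31  0.36  0.35  1.94 -0.16  0.87  0.84] gap 0.0212
scene neck top by 178.8 range [158.5 195.4] bx 0.6 z 109.2 red by z<45 [168.1 205.6]
 dark: [(45, 209), (75, 9), (80, 6), (95, 46), (100, 51), (105, 58), (110, 62), (115, 132), (120, 10), (165, 12), (170, 11), (175, 17), (180, 9), (225, 15), (230, 63), (235, 64), (240, 58), (245, 72), (250, 69), (255, 184)]
```

Request:
jog_arm:
  series:
    - [25,1.6,1.5,0,0,0,2]
    - [25,3.1,3,0,0,0,4]
    - [25,4.6,4.6,0,0,0,6]

```text
time: 13.98
tool_pos: [0.5703, -0.0471, 0.1479]
orientation: [0.365, 0.931, -0.001, -0.0]
wrist_force: [-4.3, -5.3, 2.8]
finger_gap: 0.0213
```

```bash
python3 chk.py
```

```text
t 13.9833 ang 316.4 r 62.5 resist 6.81 radial 0.52 Fz 2.83 q [-0.29  0.36  0.33  1.93 -0.15  0.87  0.93] gap 0.0213
```

Request:
jog_arm:
  series:
    - [25,1.4,1.6,0,0,0,2]
    - [25,2.8,3.3,0,0,0,4]
    - [25,4.1,5.1,0,0,0,6]

```text
time: 14.23
tool_pos: [0.5745, -0.0421, 0.1479]
orientation: [0.316, 0.949, -0.001, -0.0]
wrist_force: [-3.1, -5.3, 2.1]
finger_gap: 0.0215
```

```bash
python3 chk.py
```

```text
t 14.2333 ang 322.4 r 62.5 resist 6.14 radial 0.79 Fz 2.1 q [-0.28  0.37  0.3   1.92 -0.14  0.87  1.02] gap 0.0215
```

Request:
jog_arm:
  series:
    - [25,1.3,1.8,0,0,0,2]
    - [25,2.4,3.6,0,0,0,4]
    - [25,3.6,5.5,0,0,0,6]

```text
time: 14.48
tool_pos: [0.5782, -0.0367, 0.148]
orientation: [0.266, 0.964, -0.001, -0.0]
wrist_force: [-2.9, -5.9, 1.2]
finger_gap: 0.0216
```

```bash
python3 chk.py; python3 gap.py; for a in 334 338 342 346 350 354; do python3 arc.py $a 2 2; done
```

```text
t 14.4833 ang 328.4 r 62.4 resist 6.52 radial 0.63 Fz 1.19 q [-0.27  0.37  0.28  1.92 -0.13  0.87  1.1 ] gap 0.0216
scene neck top by 186.3 range [164.7 202.4] bx 0.9 z 109.1 red by z<45 [175.3 206.4]
 dark: [(45, 213), (80, 3), (85, 9), (100, 10), (105, 57), (110, 58), (115, 59), (120, 77), (125, 107), (170, 6), (175, 11), (180, 14), (185, 14), (190, 7), (225, 18), (230, 56), (235, 65), (240, 60), (245, 69), (250, 71), (255, 186)]
[25, 0.9, 2.0, 0, 0, 0, 2.0], [25, 1.8, 4.0, 0, 0, 0, 4.0], 
[25, 0.8, 2.0, 0, 0, 0, 2.0], [25, 1.5, 4.1, 0, 0, 0, 4.0], 
[25, 0.6, 2.1, 0, 0, 0, 2.0], [25, 1.2, 4.2, 0, 0, 0, 4.0], 
[25, 0.5, 2.1, 0, 0, 0, 2.0], [25, 0.9, 4.3, 0, 0, 0, 4.0], 
[25, 0.3, 2.2, 0, 0, 0, 2.0], [25, 0.6, 4.3, 0, 0, 0, 4.0], 
[25, 0.2, 2.2, 0, 0, 0, 2.0], [25, 0.3, 4.4, 0, 0, 0, 4.0],
```

Request:
jog_arm:
  series:
    - [25,1.1,1.9,0,0,0,2]
    - [25,2,3.9,0,0,0,4]

```text
time: 14.7
tool_pos: [0.5802, -0.0328, 0.1479]
orientation: [0.233, 0.973, -0.001, -0.0]
wrist_force: [-2.2, -6.3, 1.2]
finger_gap: 0.0213
```

```bash
python3 chk.py
```

```text
t 14.7 ang 332.4 r 62.2 resist 6.6 radial 0.95 Fz 1.24 q [-0.26  0.37  0.26  1.91 -0.12  0.87  1.16] gap 0.0213
```

Request:
jog_arm:
  series:
    - [25,0.9,2,0,0,0,2]
    - [25,1.8,4,0,0,0,4]

```text
time: 14.87
tool_pos: [0.5821, -0.0288, 0.148]
orientation: [0.198, 0.98, -0.001, 0.0]
wrist_force: [-2.3, -5.6, 1.0]
finger_gap: 0.0216
```

```bash
python3 chk.py
```

```text
t 14.8667 ang 336.5 r 62.3 resist 6.11 radial 0.12 Fz 1.0 q [-0.26  0.37  0.24  1.91 -0.11  0.88  1.21] gap 0.0216
```

Request:
jog_arm:
  series:
    - [25,0.8,2,0,0,0,2]
    - [25,1.5,4.1,0,0,0,4]

```text
time: 15.03
tool_pos: [0.5837, -0.0247, 0.148]
orientation: [0.164, 0.986, -0.001, 0.0]
wrist_force: [-1.0, -6.2, 0.7]
finger_gap: 0.0209
```

```bash
python3 chk.py;python3 gap.py
```

```text
t 15.0333 ang 340.5 r 62.2 resist 6.15 radial 1.12 Fz 0.71 q [-0.25  0.37  0.23  1.9  -0.11  0.88  1.27] gap 0.0209
scene neck top by 192.1 range [170.7 208.4] bx 1.1 z 108.9 red by z<45 [177.2 204.3]
 dark: [(45, 214), (50, 3), (55, 3), (85, 4), (90, 10), (105, 9), (110, 58), (115, 57), (120, 63), (125, 63), (130, 125), (175, 7), (180, 11), (185, 15), (190, 13), (195, 6), (225, 15), (230, 61), (235, 58), (240, 68), (245, 68), (250, 70), (255, 187)]
```

Request:
jog_arm:
  series:
    - [25,0.6,2.1,0,0,0,2]
    - [25,1.2,4.2,0,0,0,4]

```text
time: 15.25
tool_pos: [0.5848, -0.0206, 0.148]
orientation: [0.13, 0.992, -0.001, 0.0]
wrist_force: [-1.4, -6.6, 1.2]
finger_gap: 0.0214
```

```bash
python3 chk.py
```

```text
t 15.25 ang 344.5 r 62.1 resist 6.72 radial 0.44 Fz 1.24 q [-0.24  0.37  0.21  1.9  -0.1   0.88  1.33] gap 0.0214
```

Request:
jog_arm:
  series:
    - [25,0.5,2.1,0,0,0,2]
    - [25,0.9,4.3,0,0,0,4]

```text
time: 15.42
tool_pos: [0.5858, -0.0165, 0.148]
orientation: [0.095, 0.995, -0.001, 0.0]
wrist_force: [-1.8, -8.5, 1.0]
finger_gap: 0.0214
```

```bash
python3 chk.py
```

```text
t 15.4167 ang 348.4 r 62.1 resist 8.71 radial -0.04 Fz 0.96 q [-0.24  0.37  0.19  1.9  -0.09  0.88  1.38] gap 0.0214
```

Contact: resistance rose by 2.2 N, which means about 5 N on the pad. Another 4° should bring it to about 12 N.

Request:
jog_arm:
  series:
    - [25,0.3,2.2,0,0,0,2]
    - [25,0.6,4.3,0,0,0,4]

```text
time: 15.58
tool_pos: [0.5865, -0.0125, 0.148]
orientation: [0.06, 0.998, -0.001, 0.0]
wrist_force: [-1.8, -9.7, 1.3]
finger_gap: 0.0212
```

```bash
python3 chk.py
```

```text
t 15.5833 ang 352.1 r 62.1 resist 9.86 radial -0.47 Fz 1.32 q [-0.23  0.37  0.18  1.89 -0.08  0.88  1.44] gap 0.0212
```

The pad force is between 8 N (from the force reading) and 12 N (from the travel). I add 2° more to sit mid-range, then release.

Request:
jog_arm:
  series:
    - [25,0.1,1.1,0,0,0,1]
    - [25,0.2,2.2,0,0,0,2]

```text
time: 15.75
tool_pos: [0.5866, -0.0107, 0.148]
orientation: [0.043, 0.999, -0.001, 0.0]
wrist_force: [-1.6, -10.7, 0.9]
finger_gap: 0.0213
```

```bash
python3 chk.py;python3 gap.py
```

```text
t 15.75 ang 353.8 r 62.0 resist 10.82 radial -0.49 Fz 0.88 q [-0.23  0.37  0.17  1.89 -0.08  0.88  1.46] gap 0.0213
scene neck top by 194.1 range [172.8 210.2] bx 1.5 z 108.8 red by z<45 [182.6 204.8]
 dark: [(45, 280), (50, 18), (55, 9), (60, 19), (65, 20), (70, 26), (90, 5), (95, 9), (100, 4), (110, 7), (115, 45), (120, 58), (125, 66), (130, 61), (135, 104), (180, 11), (185, 11), (190, 15), (195, 11), (225, 18), (230, 58), (235, 58), (240, 64), (245, 70), (250, 70), (255, 186)]
```

The resistance of 10.8 N puts 10–14 N on the pad, and the neck has stopped. I open and go straight up.

Request:
jog_arm:
  series:
    - [40,0,0,0,0,0,0]
    - [70,0,0,0,0,0,0]
    - [100,0,0,0,0,0,0]
    - [100,0,0,0,0,0,0]
    - [100,0,0,20,0,0,0]
    - [100,0,0,50,0,0,0]
    - [100,0,0,85,0,0,0]
    - [100,0,0,120,0,0,0]
    - [100,0,0,150,0,0,0]
    - [100,0,0,150,0,0,0]

```text
time: 16.63
tool_pos: [0.589, -0.0084, 0.3044]
orientation: [0.042, 0.999, 0.001, 0.004]
wrist_force: [1.9, -0.1, -0.7]
finger_gap: 0.0852
```

```bash
python3 chk.py;python3 gap.py
python3 - <<'E'
from h import *
p,_=env.snapshot("scene");q,_=env.snapshot("side")
cv2.imwrite("pics/s3.png",np.hstack([cv2.resize(p[85:225,150:290],(400,400),interpolation=2),cv2.resize(q[100:240,230:370],(400,400),interpolation=2)]))
E
```

```text
t 16.6333 ang 356.1 r 64.2 resist -0.05 radial 1.86 Fz -0.68 q [-0.25  0.22  0.19  1.73 -0.05  1.18  1.44] gap 0.0852
scene neck top by 194.5 range [173.  209.8] bx 1.7 z 109.0 red by z<45 [181.  203.2]
 dark: [(45, 215), (65, 13), (90, 5), (95, 11), (100, 4), (110, 3), (115, 48), (120, 59), (125, 61), (130, 63), (135, 103), (180, 11), (185, 11), (190, 17), (195, 10), (225, 17), (230, 61), (235, 58), (240, 64), (245, 70), (250, 66), (255, 188)]
```

View pics/s3.png

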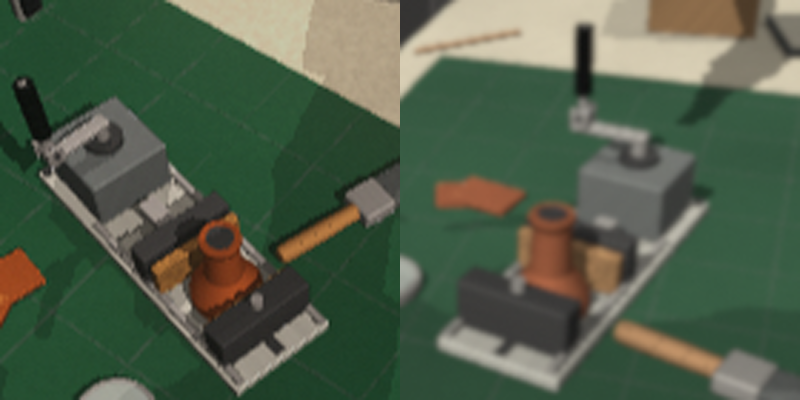

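The picture shows the handle standing up at left (30,110) and right (584,70). The red neck is upright between the pad and the stop at (220,270), the brush and sherd have not moved, and the gripper is clear. One numeric check of the handle's tilt before handing in.

Run:
```python
from h import *
for c,(u0,u1,v0,v1) in(("scene",(150,175,100,145)),("side",(285,305,100,145))):
    p,d=env.snapshot(c);m=env.camera_model(c);U,V=np.meshgrid(np.arange(u0,u1),np.arange(v0,v1))
    w=world(c,d,m,np.c_[U.ravel(),V.ravel()])*1000
    k=(p[V.ravel(),U.ravel()].max(1)<75)&(w[:,2]>135)&(w[:,2]<215)&(np.hypot(w[:,0]-586,w[:,1]+11)<30)
    w=w[k];print(c,len(w),w.mean(0).round(1),"dx/dz,dy/dz",np.polyfit(w[:,2],w[:,0],1)[0].round(3),np.polyfit(w[:,2],w[:,1],1)[0].round(3),"zmax",np.percentile(w[:,2],98).round(1))
```

```text
scene 160 [592.1  -6.  177.4] dx/dz,dy/dz -0.004 -0.056 zmax 206.3
side 134 [585.   -5.1 167.7] dx/dz,dy/dz 0.029 0.031 zmax 202.4
```

```bash
python3 -c "
from h import *
print(env.close_job())"
```

```text
the job is handed in; nothing more can be done
None
```

The job is handed in. The crank handle stands upright at its stop and the flask neck is clamped against the far stop, at about 17 s of the 70 s allowed.

- **Unfolding:** I lifted the handle by its sleeve. On the last few degrees the pads slid round the sleeve instead of pushing it. I turned the jaws a quarter turn and pushed with one finger until the stop held at about 17 N with almost no movement. Only then did I turn the crank.
- **Clamping:** I turned the crank anticlockwise about 2.5 rad with the sleeve held loosely between the fingers. The resistance stayed near 6.4 N, then rose to 10.8 N once the neck met the stop. That means about 10 N on the pad by force and up to about 14 N by travel. The two estimates differ a little, but both lie within 6–20 N.
- **Last checks:** With the gripper open and clear above, the neck stood upright and had not moved after release. The brush and sherd lay where they were. The handle was within about 3° of vertical; the two cameras disagreed by a few hundredths of a radian, which is within their noise.
- **Not checked:** I did not look at the magnifier in full at the end; it was only partly in the last picture. The arm never went near it.

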